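# Prove the cupboard's roller catch, then load the jar into the door rack

## Task

The roller catch of this cupboard has just been re-set. Guide the blue door gently shut, without slamming it, and push only until the roller snaps over and holds the door against its rubber stop by itself with your hand off it; do not crush the stop. Then pull the door open again through the catch, leave it standing wide open, and stand the orange-lidded jar upright in the steel pocket on the inside of the door; leave the other things on the bench where they are.

Things in the scene. Friction and masses are not known exactly. Their poses are not given: they have to be found in the camera images.
- cabinet: White cupboard fixed to the bench, 200 deep (x) x 236 wide (y) x 240 high, with a see-through amber roof and an inset blue door in its front (-x) face. Origin: centre of its underside; +x points from the front to the back, z up. The hinge axis stands at x = -100, y = +104 in this frame; the catch is inside, at the door's free edge.
- door (a joint): Angle of the blue door on its upright hinge, rad: near 0 when shut (rests between about -0.05 and +0.04, as the catch is set), grows as the free edge swings out of the cupboard, clockwise from above, up to 1.75; starts part open. Door 206 wide, 204 high, 15 thick, 0.7 kg, foot 21 above the bench. Light friction (about 0.4 N at the handle): it stays where it is left.
- door_hinge (a point): Point on the hinge axis at the height of the door's upper edge (225 above the bench), in the plane of the door's outer face. It turns with the door: -y runs along the door from the hinge to the free edge, +x from the outer face to the inner face, z up.
- handle (a point): Grip point on the handle, an upright steel bar, 14 diameter, 90 long, 35 clear of the outer face near the free edge. On the bar's axis, 18 below its free upper end, 201 above the bench; in the door's axes at x = -42, y = -180 from the hinge axis. Can be pinched from above; of the two stand-offs to the door the upper (8 thick) is 30 below this point.
- pocket (a point): Centre of the inner floor of the open-topped steel pocket on the door's inner face: inside 52 (across the door) x 50 (along it), rim 25 above the floor, floor 126 above the bench. In the door's axes at x = +41.5, y = -90 from the hinge axis. Load it from above with the door wide open.
- jar: Black jar with an orange lid, 44 in diameter, 75 high, about 0.14 kg, loose on the bench. Origin: centre of its underside.
- white_jar: Bystander: black jar with a white lid, same size as the other. Origin: centre of its underside.
- dropper: Bystander: black dropper bottle with a pointed cap and a white label band, 44 in diameter, 155 high. Origin: centre of its underside.
- stick_cup: Bystander: white cup of wooden stirring sticks, 66 in diameter, 145 high with the sticks. Origin: centre of its underside.
- door_stop (a joint): Squeeze of the rubber stop behind the free edge, m: 0 untouched, 6 N per mm, crushed at 3 mm. Stop and sprung roller sit on one plate, set up to 8 mm further in or out than nominal (not measured). Over about 8 mm the roller resists with up to 6 to 10 N at the handle, then snaps over (push turns to pull) and draws the door 4 mm onto the stop, squeezed about 0.8 mm. Pulling open takes 8 to 16 N.
There are look-alikes about, which are no part of the job. Leave any green, purple or turquoise look-alike of the jar alone.

How it is judged:
On the way, in this order (a step that is already met when the one before it is completed fails the run):
1. the door has snapped shut: the roller holds it against the rubber stop (squeezed more than 0.2 mm) with the fingers off the door (value of joint door_stop above 0.0002 m and value of joint door below 0.09 rad and contact force between each of the fingers, the arm and cabinet below 0.1 N), for 0.2 s.
2. the door is pulled open again beyond 0.9 rad (value of joint door above 0.9 rad), for 0.2 s.
At the end, for the whole second after the job is handed in: The door stands still, wide open (beyond 0.9 rad), with the orange-lidded jar at rest, upright (within 0.15 rad) on the floor of the door's pocket (within 12 mm of its centre and 6 mm in height) (value of joint door above 0.9 rad and velocity of joint door between -0.05 and 0.05 rad/s and horizontal distance between jar and pocket below 0.012 m and z of jar in the frame of pocket between -0.006 and 0.006 m and angle between jar's own z axis and vertical below 0.15 rad and linear speed of jar below 0.03 m/s); the robot touches nothing.
It fails at once if the rubber stop is crushed by more than 3 mm (value of joint door_stop above 0.003 m).
It fails at once if the door is slammed: closing faster than 2.5 rad/s while still open more than 0.12 rad (value of joint door above 0.12 rad and velocity of joint door below -2.5 rad/s).
It fails at once if the jar is tipped over (angle between jar's own z axis and vertical above 0.7 rad).
It fails at once if the white-lidded jar, the dropper bottle or the stick cup is moved more than 20 mm (distance of any of white_jar, dropper, stick_cup from where it was at the start of the episode above 0.02 m).
It also fails if it takes over 72 s, if anything falls off the work surface, if the arm or the gripper's body presses on something with over 40 N, if the wrist force passes 120 N, or if a joint passes its speed limit or range.

## Robot

A 6-joint arm with a two-finger parallel gripper is mounted at the origin on the work surface. World frame = base frame: x ahead of the robot, y to its left, z up, the work surface at z = 0. Lengths are in m, angles in rad, forces in N, time in s.
With the tool pointing down it reaches from about 0.275 to 0.875 m from the base axis. Payload 12.5 kg.
Tool frame: the origin (TCP) lies at the very end of the fingers, on their centre line; the grasp point (between the pads) lies 19 mm behind it; z points along the fingers, y is the line along which they close (so a half turn about z gives the same grasp; the last joint's range is limited). The gripper opens to 85 mm and grips with 20 to 120 N. Pads are 22 mm wide; open, the fingers measure 114 mm over their backs; the gripper's body (76 mm by 85 mm) begins 54 mm behind the grasp point. The pads swing forward as they close: fully open they stand 13 mm farther back than shut.
Start: joints at [1.241, 0.351, 1.652, -0, 1.139, -0.085], TCP at [0.133, 0.534, 0.231] pointing down, gripper open.
Joint ranges: [-2.75, 2.75], [-0.79, 2.1], [0.01, 2.65], [-1.57, 4.71], [0.07, 3.14], [-2.87, 2.87]. Speed limits (rad/s): [2.22, 2.22, 2.79, 3.14, 3.14, 3.14].

## Interface

Orientations are given as a unit quaternion [x, y, z, w].
In Python, from station import r gives the robot as it stands. The module is installed in compiled form; this text tells all that it offers.
- The arm moves only by the tool send_rows, never from a script. Its argument "plan" is a list of rows, each an object with "dp": the shift along the tool's x, y, z in cm, a list of three; "rotation": the turn, a rotation vector about the tool's x, y, z in rad, a list of three. A call has 1 to 12 rows; each row is the pose to reach, as a shift and turn from the pose commanded when the call began, along the tool's axes at that moment; what a row does not reach only later rows make up. A row lasts 1/10 s, in which the tool goes at most 50 mm and 8.59 degrees, less where a joint would pass 70% of its speed; a pose out of reach is approached as far as the arm can. A call with a gripper value outside its range is refused whole. "claw" is the closure, from -1 (fully open) to 1 (shut), so that 0 is half open, set as the call begins (left out, the last holds). The fingers move at their own pace and stop on an object; the grip force is fixed at half the most. Time passes only in rows, so rows that repeat a pose let the fingers close. It gives the time, the measured TCP pose, the force, the opening and the grip force at its end, in the units of the state.
- r.read_state(): the state, without advancing time (a new reading comes with each control period).
- r.capture(name): name is "scene" or "top" or "wrist"; returns the picture (420x560x3 uint8, red, green, blue); there is no depth.
- r.camera_model(name): a dict with "fx", "fy", "cx", "cy" (pixels), "distortion" ([k1, k2, p1, p2, k3] as OpenCV has them; the pictures are not rectified), "R" (3x3) and "t" (3): a world point X has camera coordinates R X + t; the wrist camera has in their place "T_tool_cam" (4x4, takes a point from camera to tool coordinates, whose origin is the TCP and whose axes are the flange's). Camera axes: x right, y down, z forward; pixel columns grow to the right and rows downward; lengths in m; the calibration is good to about 2 mm. A picture is of the moment at which its call begins: read the wrist's pose just before it. camera_model takes no time and is no camera call.
- r.finish_job(): hands the job in; it is judged then, once.
The state is a dict: "clock": time; "joint_positions": joint angles; "qvel": joint speeds; "joint_torque": joint torques, N m; "tcp_pos": TCP position; "eef_rot": TCP orientation; "contact_force": force on the tool from outside, world axes, zero at the start; "torque": the same for the moment, N m; "finger_gap": finger opening in m; "finger_force": force on a finger pad.
Only numpy, scipy, OpenCV 4.12 (cv2) and the standard library are available. Lean on these libraries where they do the work, as an engineer would, in place of code of your own. Each camera call takes 0.05 s, during which the arm holds its last target. There are 200 camera calls.

## Working session

There is one attempt and no reset: what is moved stays moved. The work goes in short steps, Python scripts to look and compute and a tool call to move; the robot and the scene stay as the last step left them, time stands still between calls to the robot, and variables do not carry over. Pictures are saved under pics/ and viewed, at most 10 in all, crops included, and the job is handed in when it is done.

Besides the shell and the picture viewer there is one more tool, called after ">>>" in YAML: its name, and indented under it one key for each argument. send_rows: Moves the arm, as the interface text tells. Its arguments: {"type":"object","properties":{"plan":{"type":"array","items":{"type":"object","properties":{"dp":{"type":"array","items":{"type":"number"}},"rotation":{"type":"array","items":{"type":"number"}}}}},"claw":{"type":"number"}},"required":["plan"]}

```bash
mkdir -p pics; cat > a.py <<'E'
from station import r
import cv2,numpy as np
for n in("scene","top"):
    im=r.capture(n); cv2.imwrite(f"pics/{n}0.png",im[:,:,::-1])
    m=r.camera_model(n); print(n,{k:np.round(v,4).tolist() for k,v in m.items()})
print(r.camera_model("wrist"))
print(r.read_state())
E
python3 a.py
```

```text
scene {'fx': 391.7251, 'fy': 391.7251, 'cx': 279.3967, 'cy': 211.8838, 'distortion': [-0.0317, 0.0, 0.0, 0.0, 0.0], 'R': [[0.4487, 0.8937, -0.0005], [0.6679, -0.3357, -0.6643], [-0.5938, 0.2977, -0.7475]], 't': [-0.2991, -0.2741, 1.5888]}
top {'fx': 410.6399, 'fy': 410.6399, 'cx': 281.2933, 'cy': 211.7453, 'distortion': [0.0384, 0.0, 0.0, 0.0, 0.0], 'R': [[-0.0188, -0.9998, 0.0082], [-0.9945, 0.0178, -0.1029], [0.1027, -0.0101, -0.9947]], 't': [0.067, 0.5927, 1.283]}
{'fx': 378.21787909618456, 'fy': 378.21787909618456, 'cx': 278.6214009142283, 'cy': 209.6695050358986, 'distortion': array([0.00912671, 0.        , 0.        , 0.        , 0.        ]), 'T_tool_cam': array([[ 3.11971323e-04, -9.59588930e-01, -2.81405382e-01,
         7.14369941e-02],
       [ 9.99999906e-01,  3.83797731e-04, -2.00126805e-04,
        -2.78816201e-04],
       [ 3.00042213e-04, -2.81405293e-01,  9.59588959e-01,
        -1.43703844e-01],
       [ 0.00000000e+00,  0.00000000e+00,  0.00000000e+00,
         1.00000000e+00]])}
{'clock': 0.1, 'joint_positions': array([ 1.24140774e+00,  3.51194330e-01,  1.65231096e+00, -1.80857981e-05,
        1.13908131e+00, -8.45874307e-02]), 'qvel': array([-0.00151799, -0.00195985,  0.00040834, -0.00013357, -0.00158857,
        0.00137481]), 'joint_torque': array([ 3.88368335e-04, -5.06834757e+01, -2.91875428e+01, -1.06279892e-04,
        2.68987627e-03,  1.23381744e-05]), 'tcp_pos': array([0.13318487, 0.53335222, 0.23082437]), 'eef_rot': array([ 1.22091402e-01,  9.92518737e-01, -4.88048910e-04, -9.40977135e-05]), 'contact_force': array([-0.7275098 ,  0.16380803,  0.12966234]), 'torque': array([-0.02205851,  0.01536978, -0.00953729]), 'finger_force': 0.0, 'finger_gap': 0.08535017727610637}
```

View pics/scene0.png

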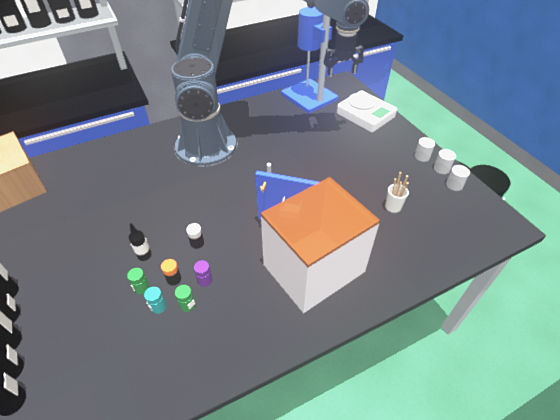

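View pics/top0.png

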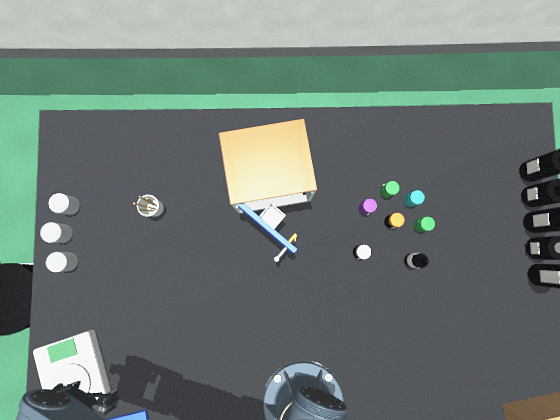

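Orange lid is at scene (170,268) and top (397,220). Look-alikes in top view: green (391,188) and (427,224), turquoise (415,199), purple (369,206), white (363,252). The door is about half open, with the hinge end near top (240,208) and the free edge near (295,250).

```bash
cat > h.py <<'E'
from station import r
import cv2,numpy as np
from scipy.spatial.transform import Rotation as Rt
def K(m): return np.array([[m['fx'],0,m['cx']],[0,m['fy'],m['cy']],[0,0,1.]])
def rays(n,px,s=None):
    m=r.camera_model(n)
    if n=="wrist":
        T=np.eye(4);T[:3,:3]=Rt.from_quat(s['eef_rot']).as_matrix();T[:3,3]=s['tcp_pos'];T=T@m['T_tool_cam'];R=T[:3,:3].T;c=T[:3,3]
    else: R=np.array(m['R']);c=-R.T@m['t']
    u=cv2.undistortPoints(np.float64(px).reshape(-1,1,2),K(m),np.array(m['distortion']))[:,0]
    return c,np.c_[u,np.ones(len(u))]@R
def onz(n,px,z,s=None):
    c,d=rays(n,px,s); return c+d*((np.asarray(z)-c[2])/d[:,2])[:,None]
def proj(n,X,s=None):
    m=r.camera_model(n)
    if n=="wrist":
        T=np.eye(4);T[:3,:3]=Rt.from_quat(s['eef_rot']).as_matrix();T[:3,3]=s['tcp_pos'];T=np.linalg.inv(T@m['T_tool_cam']);R=T[:3,:3];t=T[:3,3]
    else: R=np.array(m['R']);t=np.array(m['t'])
    return cv2.projectPoints(np.float64(X).reshape(-1,3),R,t,K(m),np.array(m['distortion']))[0][:,0]
E
python3 - <<'E'
from h import *
np.set_printoptions(precision=4,suppress=True)
print(onz("top",[[219,133],[304,120],[316,190],[230,205]],[.24]*4))
print("door",onz("top",[[240,208],[295,250],[277,261],[397,220],[363,252],[417,260],[150,205]],[.225,.225,.219,.075,.075,.1,.1]))
print("jar scene",onz("scene",[[170,266],[194,229]],[.075]*2))
a=cv2.imread("pics/top0.png")[110:290,205:445]; b=cv2.imread("pics/scene0.png")[210:325,110:225]
cv2.imwrite("pics/c1.png",cv2.resize(a,None,fx=3.2,fy=3.2,interpolation=cv2.INTER_CUBIC))
E
```

```text
[[ 0.7912  0.2241  0.24  ]
 [ 0.8241 -0.0088  0.24  ]
 [ 0.6295 -0.0366  0.24  ]
 [ 0.5928  0.1956  0.24  ]]
door [[ 0.586   0.1702  0.225 ]
 [ 0.4694  0.0231  0.225 ]
 [ 0.4408  0.0721  0.219 ]
 [ 0.5573 -0.2993  0.075 ]
 [ 0.4611 -0.1909  0.075 ]
 [ 0.4346 -0.3456  0.1   ]
 [ 0.6141  0.4519  0.1   ]]
jar scene [[ 0.5658 -0.2968  0.075 ]
 [ 0.4668 -0.1924  0.075 ]]
```

View pics/c1.png

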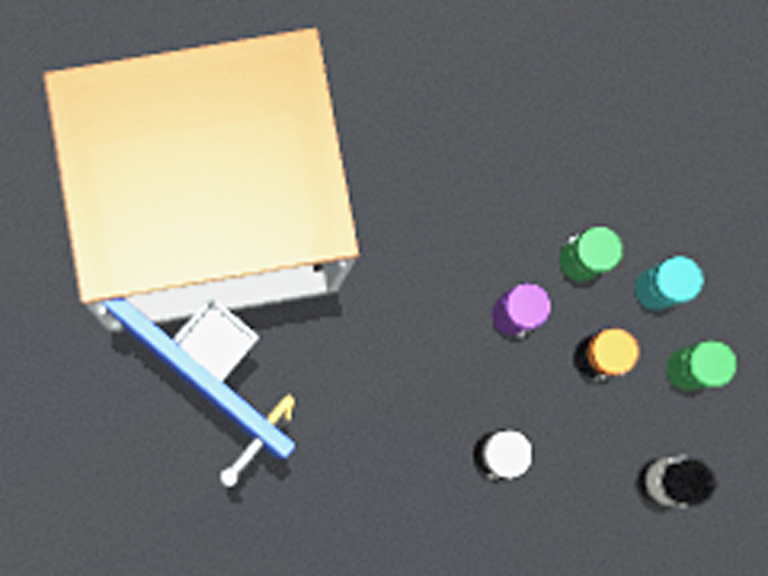

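```bash
cat > geo.py <<'E'
from h import *
def hz(p,ang): # ang=cab yaw - q
    c,s=np.cos(ang),np.sin(ang); return lambda v: np.array([p[0]+c*v[0]-s*v[1],p[1]+s*v[0]+c*v[1],v[2]])
def cab(P): return hz(P[:2],P[2])
def door(P,q):
    h=cab(P)([-.1,.104,0]); return hz(h[:2],P[2]-q)
E
python3 - <<'E'
from geo import *
from scipy.optimize import least_squares
np.set_printoptions(precision=4,suppress=True)
px=np.array([[46,73],[316,29],[357,256],[83,302],[294,445],[276,457],[229,477]])/3.2+[205,110]
def f(v):
    c=cab(v[:3]);d=door(v[:3],v[3])
    X=[c([.1,.118,.24]),c([.1,-.118,.24]),c([-.1,-.118,.24]),c([-.1,.118,.24]),d([.015,-.206,.225]),d([0,-.206,.225]),d([-.042,-.18,.219])]
    return (proj("top",X)-px).ravel()
s=least_squares(f,[.7,.1,.15,.7]);print(s.x,s.fun.reshape(-1,2))
np.save("fit.npy",s.x)
P=s.x[:3]
for q in (s.x[3],.4,.1,0,-.05,1.2,1.4):
    d=door(P,q);print(q,"dirang",P[2]-q,"handle",d([-.042,-.18,.201]),"pocket",d([.0415,-.09,.126]),"edge",d([0,-.206,0])[:2], "hinge",d([0,0,0])[:2])
T=Rt.from_quat(r.read_state()['eef_rot']).as_matrix();print(T)
E
```

```text
[0.7113 0.0932 0.1445 0.8733] [[-0.4643 -0.5278]
 [ 0.3465 -0.1791]
 [-0.0548  0.0707]
 [-0.9468 -0.2887]
 [-0.0324  0.1927]
 [ 1.9797  0.6864]
 [-0.8215 -0.0126]]
0.873270108009375 dirang -0.7287726208917845 handle [0.4461 0.0754 0.201 ] pocket [0.5684 0.0869 0.126 ] edge [0.4602 0.028 ] hinge [0.5973 0.1817]
0.4 dirang -0.25550251288240955 handle [0.5112 0.0182 0.201 ] pocket [0.6147 0.0842 0.126 ] edge [ 0.5453 -0.0176] hinge [0.5973 0.1817]
0.1 dirang 0.044497487117590495 handle [0.5634 0.     0.201 ] pocket [0.6428 0.0937 0.126 ] edge [ 0.6065 -0.0241] hinge [0.5973 0.1817]
0 dirang 0.1444974871175905 handle [ 0.5817 -0.0025  0.201 ] pocket [0.6514 0.0986 0.126 ] edge [ 0.627  -0.0221] hinge [0.5973 0.1817]
-0.05 dirang 0.19449748711759052 handle [ 0.5909 -0.003   0.201 ] pocket [0.6554 0.1014 0.126 ] edge [ 0.6372 -0.0204] hinge [0.5973 0.1817]
1.2 dirang -1.0555025128824094 handle [0.42   0.1296 0.201 ] pocket [0.5395 0.1013 0.126 ] edge [0.4181 0.0802] hinge [0.5973 0.1817]
1.4 dirang -1.2555025128824093 handle [0.4132 0.1658 0.201 ] pocket [0.5246 0.1144 0.126 ] edge [0.4015 0.1178] hinge [0.5973 0.1817]
[[-0.9702  0.2424 -0.0003]
 [ 0.2424  0.9702 -0.0009]
 [ 0.0001 -0.001  -1.    ]]
```

```bash
cat > to.py <<'E'
from geo import *
np.set_printoptions(precision=4,suppress=True)
def to(p,ang):
    s=r.read_state();M=Rt.from_quat(s['eef_rot']).as_matrix()
    # target: y=(-sin,cos), z down, x = y x z
    y=np.array([-np.sin(ang),np.cos(ang),0]);z=np.array([0,0,-1.]);x=np.cross(y,z)
    D=np.c_[x,y,z]
    print("dp cm",(M.T@(np.asarray(p)-s['tcp_pos'])*100).round(2),"rot",Rt.from_matrix(M.T@D).as_rotvec().round(3))
def st():
    s=r.read_state();print(s['clock'],s['tcp_pos'],s['contact_force'],s['finger_gap'],s['joint_positions'])
E
python3 - <<'E'
from to import *
v=np.load("fit.npy");h=door(v[:3],v[3])([-.042,-.18,.285]); to(h,v[2]-v[3])
E
```

```text
dp cm [-41.46 -36.85  -5.38] rot [-0.001  0.     0.484]
```

>>> send_rows:
  plan:
    - {"dp":[0,0,-5.4]}
    - {"dp":[-41.5,-36.9,-5.4],"rotation":[0,0,0.484]}
    - {"dp":[-41.5,-36.9,-5.4],"rotation":[0,0,0.484]}
    - {"dp":[-41.5,-36.9,-5.4],"rotation":[0,0,0.484]}
    - {"dp":[-41.5,-36.9,-5.4],"rotation":[0,0,0.484]}
    - {"dp":[-41.5,-36.9,-5.4],"rotation":[0,0,0.484]}
    - {"dp":[-41.5,-36.9,-5.4],"rotation":[0,0,0.484]}
    - {"dp":[-41.5,-36.9,-5.4],"rotation":[0,0,0.484]}
    - {"dp":[-41.5,-36.9,-5.4],"rotation":[0,0,0.484]}
    - {"dp":[-41.5,-36.9,-5.4],"rotation":[0,0,0.484]}
    - {"dp":[-41.5,-36.9,-5.4],"rotation":[0,0,0.484]}
    - {"dp":[-41.5,-36.9,-5.4],"rotation":[0,0,0.484]}
  claw: -1

```text
schema error: expected keys dp, rotation
```

>>> send_rows:
  plan:
    - {"dp":[0,0,-5.4],"rotation":[0,0,0]}
    - {"dp":[-41.5,-36.9,-5.4],"rotation":[0,0,0.484]}
    - {"dp":[-41.5,-36.9,-5.4],"rotation":[0,0,0.484]}
    - {"dp":[-41.5,-36.9,-5.4],"rotation":[0,0,0.484]}
    - {"dp":[-41.5,-36.9,-5.4],"rotation":[0,0,0.484]}
    - {"dp":[-41.5,-36.9,-5.4],"rotation":[0,0,0.484]}
    - {"dp":[-41.5,-36.9,-5.4],"rotation":[0,0,0.484]}
    - {"dp":[-41.5,-36.9,-5.4],"rotation":[0,0,0.484]}
    - {"dp":[-41.5,-36.9,-5.4],"rotation":[0,0,0.484]}
    - {"dp":[-41.5,-36.9,-5.4],"rotation":[0,0,0.484]}
    - {"dp":[-41.5,-36.9,-5.4],"rotation":[0,0,0.484]}
    - {"dp":[-41.5,-36.9,-5.4],"rotation":[0,0,0.484]}
  claw: -1

```text
clock: 1.3
tcp_pos: [0.4441, 0.0774, 0.2853]
eef_rot: [0.357, 0.934, 0.0, 0.0]
contact_force: [1.1, 0.8, 1.0]
finger_gap: 0.0854
finger_force: 0.0
```

```bash
python3 - <<'E'
from to import *
st()
s=r.read_state();im=r.capture("wrist")[:,:,::-1].copy()
v=np.load("fit.npy");h=door(v[:3],v[3])
for X in ([-.042,-.18,.219],[0,-.206,.225],[.015,-.206,.225],[0.0415,-.09,.151]):
    p=proj("wrist",h(X),s)[0];print(p);cv2.circle(im,tuple(int(a) for a in p),2,(0,0,255),-1)
cv2.imwrite("pics/w1.png",im)
E
```

```text
1.3 [0.4441 0.0774 0.2853] [1.1333 0.7558 0.9927] 0.08542623184902902 [ 0.0691  0.1096  1.8227  0.0001  1.2092 -0.7727]
[278.7785 230.114 ]
[235.693  299.1555]
[236.4597 320.9775]
[388.2867 298.5366]
```

View pics/w1.png

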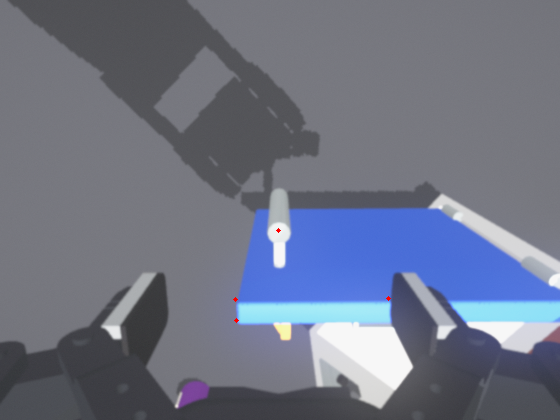

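The wrist view shows the handle's top at (279,232), on its predicted spot, and the free edge at (236,300). The fit is good, so I'll descend over the handle.

```bash
python3 - <<'E'
from to import *
v=np.load("fit.npy");h=door(v[:3],v[3])([-.042,-.18,.183]); to(h,v[2]-v[3])
E
```

```text
dp cm [ 0.3   0.13 10.22] rot [-0.     0.002 -0.003]
```

>>> send_rows:
  plan:
    - {"dp":[0,0,4],"rotation":[0,0,0]}
    - {"dp":[0,0,5.5],"rotation":[0,0,0]}
    - {"dp":[0,0,5.5],"rotation":[0,0,0]}
    - {"dp":[0,0,5.5],"rotation":[0,0,0]}

```text
clock: 1.75
tcp_pos: [0.4436, 0.0795, 0.2308]
eef_rot: [0.356, 0.934, 0.0, 0.0]
contact_force: [0.1, 0.1, 0.6]
finger_gap: 0.0851
finger_force: 0.0
```

```bash
python3 - <<'E'
from to import *
st()
v=np.load("fit.npy");h=door(v[:3],v[3])([-.042,-.18,.183]); to(h,v[2]-v[3])
E
```

```text
1.75 [0.4436 0.0795 0.2308] [0.0614 0.0618 0.5754] 0.08512541716817092 [ 0.0741  0.1692  1.8955 -0.      1.0768 -0.7681]
dp cm [-0.46 -0.14  4.78] rot [0. 0. 0.]
```

>>> send_rows:
  plan:
    - {"dp":[-0.45,-0.15,0],"rotation":[0,0,0]}
    - {"dp":[-0.45,-0.15,2],"rotation":[0,0,0]}
    - {"dp":[-0.45,-0.15,4.7],"rotation":[0,0,0]}
    - {"dp":[-0.45,-0.15,4.7],"rotation":[0,0,0]}
    - {"dp":[-0.45,-0.15,4.7],"rotation":[0,0,0]}

```text
clock: 2.25
tcp_pos: [0.4463, 0.0753, 0.1843]
eef_rot: [0.356, 0.934, 0.0, 0.0]
contact_force: [-1.1, -0.6, -0.1]
finger_gap: 0.0856
finger_force: 0.0
```

>>> send_rows:
  plan:
    - {"dp":[0,0,0],"rotation":[0,0,0]}
    - {"dp":[0,0,0],"rotation":[0,0,0]}
    - {"dp":[0,0,0],"rotation":[0,0,0]}
    - {"dp":[0,0,0],"rotation":[0,0,0]}
    - {"dp":[0,0,0],"rotation":[0,0,0]}
    - {"dp":[0,0,0],"rotation":[0,0,0]}
    - {"dp":[0,0,0],"rotation":[0,0,0]}
  claw: 1

```text
clock: 2.95
tcp_pos: [0.4463, 0.0754, 0.1836]
eef_rot: [0.356, 0.934, 0.0, 0.0]
contact_force: [1.8, 1.5, 4.2]
finger_gap: 0.0122
finger_force: 58.4
```

```bash
python3 - <<'E'
from to import *
st()
v=np.load("fit.npy")
for q in (.87,.75,.62,.5,.38,.26,.18,.14,.12,.1,.05,0,-.05):
    h=door(v[:3],q)([-.042,-.18,.183]); print(q,h,end=' ');to(h,v[2]-q)
E
```

```text
2.95 [0.4463 0.0754 0.1836] [1.7935 1.4732 4.2176] 0.012173630407769333 [ 0.0644  0.2364  1.9436  0.0001  0.9604 -0.7776]
0.87 [0.4465 0.0749 0.183 ] dp cm [-0.05 -0.02  0.06] rot [ 0.001  0.001 -0.003]
0.75 [0.4604 0.0576 0.183 ] dp cm [-2.24 -0.39  0.06] rot [ 0.001  0.001 -0.123]
0.62 [0.4776 0.0409 0.183 ] dp cm [-4.64 -0.49  0.07] rot [ 0.001  0.001 -0.253]
0.5 [0.4953 0.0276 0.183 ] dp cm [-6.84 -0.3   0.07] rot [ 0.001  0.001 -0.373]
0.38 [0.5145 0.0165 0.183 ] dp cm [-9.01  0.15  0.07] rot [ 0.001  0.001 -0.493]
0.26 [0.5349 0.0078 0.183 ] dp cm [-11.12   0.86   0.07] rot [ 0.001  0.001 -0.613]
0.18 [0.549  0.0033 0.183 ] dp cm [-12.46   1.46   0.07] rot [ 0.001  0.001 -0.693]
0.14 [0.5561 0.0015 0.183 ] dp cm [-13.12   1.81   0.07] rot [ 0.001  0.001 -0.733]
0.12 [0.5598 0.0007 0.183 ] dp cm [-13.44   1.99   0.07] rot [ 0.001  0.001 -0.753]
0.1 [0.5634 0.     0.183 ] dp cm [-13.76   2.18   0.07] rot [ 0.001  0.001 -0.773]
0.05 [ 0.5725 -0.0014  0.183 ] dp cm [-14.54   2.68   0.08] rot [ 0.001  0.001 -0.823]
0 [ 0.5817 -0.0025  0.183 ] dp cm [-15.29   3.21   0.08] rot [ 0.001  0.001 -0.873]
-0.05 [ 0.5909 -0.003   0.183 ] dp cm [-16.01   3.79   0.08] rot [ 0.     0.001 -0.923]
```

>>> send_rows:
  plan:
    - {"dp":[-1.15,-0.25,0],"rotation":[0,0,-0.06]}
    - {"dp":[-2.25,-0.4,0],"rotation":[0,0,-0.12]}
    - {"dp":[-3.45,-0.48,0],"rotation":[0,0,-0.19]}
    - {"dp":[-4.64,-0.48,0],"rotation":[0,0,-0.25]}
    - {"dp":[-5.75,-0.42,0],"rotation":[0,0,-0.31]}
    - {"dp":[-6.84,-0.3,0],"rotation":[0,0,-0.37]}
    - {"dp":[-7.95,-0.12,0],"rotation":[0,0,-0.43]}
    - {"dp":[-9.0,0.15,0],"rotation":[0,0,-0.49]}
    - {"dp":[-10.1,0.48,0],"rotation":[0,0,-0.55]}
    - {"dp":[-11.1,0.86,0],"rotation":[0,0,-0.61]}
    - {"dp":[-11.8,1.14,0],"rotation":[0,0,-0.65]}
    - {"dp":[-12.4,1.44,0],"rotation":[0,0,-0.69]}

```text
clock: 4.15
tcp_pos: [0.5485, 0.0034, 0.1836]
eef_rot: [0.019, 1.0, 0.0, 0.0]
contact_force: [0.6, 0.5, 6.1]
finger_gap: 0.0121
finger_force: 59.1
```

```bash
python3 - <<'E'
from to import *
st()
v=np.load("fit.npy")
for q in (.18,.14,.12,.1,.05,0,-.05):
    h=door(v[:3],q)([-.042,-.18,.183]); print(q,h,end=' ');to(h,v[2]-q)
E
```

```text
4.15 [0.5485 0.0034 0.1836] [0.5899 0.5286 6.0769] 0.012078031147467827 [-0.0788  0.4022  1.7046  0.0001  1.0341 -1.6124]
0.18 [0.549  0.0033 0.183 ] dp cm [-0.05 -0.    0.06] rot [ 0.     0.001 -0.002]
0.14 [0.5561 0.0015 0.183 ] dp cm [-0.77 -0.16  0.06] rot [ 0.     0.001 -0.042]
0.12 [0.5598 0.0007 0.183 ] dp cm [-1.14 -0.22  0.06] rot [ 0.     0.001 -0.062]
0.1 [0.5634 0.     0.183 ] dp cm [-1.5  -0.28  0.06] rot [ 0.     0.001 -0.082]
0.05 [ 0.5725 -0.0014  0.183 ] dp cm [-2.42 -0.39  0.06] rot [ 0.     0.001 -0.132]
0 [ 0.5817 -0.0025  0.183 ] dp cm [-3.34 -0.46  0.06] rot [ 0.     0.001 -0.182]
-0.05 [ 0.5909 -0.003   0.183 ] dp cm [-4.26 -0.48  0.06] rot [ 0.     0.001 -0.232]
```

>>> send_rows:
  plan:
    - {"dp":[-0.45,-0.1,0],"rotation":[0,0,-0.025]}
    - {"dp":[-0.9,-0.18,0],"rotation":[0,0,-0.05]}
    - {"dp":[-1.3,-0.25,0],"rotation":[0,0,-0.07]}
    - {"dp":[-1.3,-0.25,0],"rotation":[0,0,-0.07]}

```text
clock: 4.55
tcp_pos: [0.5614, 0.0003, 0.1836]
eef_rot: [-0.016, 1.0, -0.0, 0.0]
contact_force: [0.0, 0.2, 5.9]
finger_gap: 0.0125
finger_force: 59.1
```

>>> send_rows:
  plan:
    - {"dp":[-0.2,-0.02,0],"rotation":[0,0,-0.01]}
    - {"dp":[-0.4,-0.04,0],"rotation":[0,0,-0.02]}
    - {"dp":[-0.4,-0.04,0],"rotation":[0,0,-0.02]}

```text
clock: 4.85
tcp_pos: [0.5649, -0.0003, 0.1836]
eef_rot: [-0.026, 1.0, -0.0, -0.0]
contact_force: [-2.5, -2.1, 8.5]
finger_gap: 0.0124
finger_force: 59.2
```

>>> send_rows:
  plan:
    - {"dp":[-0.2,-0.02,0],"rotation":[0,0,-0.01]}
    - {"dp":[-0.2,-0.02,0],"rotation":[0,0,-0.01]}

```text
clock: 5.05
tcp_pos: [0.5666, -0.0006, 0.1836]
eef_rot: [-0.031, 1.0, -0.001, -0.0]
contact_force: [-5.2, -3.1, 8.2]
finger_gap: 0.0122
finger_force: 59.4
```

>>> send_rows:
  plan:
    - {"dp":[-0.2,-0.02,0],"rotation":[0,0,-0.01]}
    - {"dp":[-0.2,-0.02,0],"rotation":[0,0,-0.01]}

```text
clock: 5.25
tcp_pos: [0.5685, -0.0009, 0.1837]
eef_rot: [-0.036, 0.999, -0.001, -0.0]
contact_force: [-0.6, -6.6, 8.3]
finger_gap: 0.0127
finger_force: 59.5
```

>>> send_rows:
  plan:
    - {"dp":[-0.1,0,0],"rotation":[0,0,-0.005]}
    - {"dp":[-0.1,0,0],"rotation":[0,0,-0.005]}

```text
clock: 5.45
tcp_pos: [0.5694, -0.001, 0.1836]
eef_rot: [-0.038, 0.999, -0.001, -0.001]
contact_force: [-6.3, -7.4, 8.8]
finger_gap: 0.0125
finger_force: 59.5
```

>>> send_rows:
  plan:
    - {"dp":[-0.1,0,0],"rotation":[0,0,-0.005]}
    - {"dp":[-0.1,0,0],"rotation":[0,0,-0.005]}

```text
clock: 5.65
tcp_pos: [0.5703, -0.0011, 0.1837]
eef_rot: [-0.041, 0.999, -0.001, -0.001]
contact_force: [-6.6, -8.4, 7.9]
finger_gap: 0.0123
finger_force: 59.6
```

>>> send_rows:
  plan:
    - {"dp":[-0.1,-0.05,0],"rotation":[0,0,-0.005]}
    - {"dp":[-0.1,-0.05,0],"rotation":[0,0,-0.005]}

```text
clock: 5.85
tcp_pos: [0.5714, -0.0013, 0.1836]
eef_rot: [-0.043, 0.999, -0.001, -0.001]
contact_force: [-8.6, -5.8, 8.7]
finger_gap: 0.0123
finger_force: 59.5
```

>>> send_rows:
  plan:
    - {"dp":[-0.1,-0.03,0],"rotation":[0,0,-0.005]}
    - {"dp":[-0.1,-0.03,0],"rotation":[0,0,-0.005]}

```text
clock: 6.05
tcp_pos: [0.5727, -0.0015, 0.1837]
eef_rot: [-0.046, 0.999, -0.001, -0.0]
contact_force: [1.2, -5.7, 6.5]
finger_gap: 0.0122
finger_force: 59.3
```

>>> send_rows:
  plan:
    - {"dp":[-0.1,-0.02,0],"rotation":[0,0,-0.005]}
    - {"dp":[-0.1,-0.02,0],"rotation":[0,0,-0.005]}

```text
clock: 6.25
tcp_pos: [0.574, -0.0017, 0.1837]
eef_rot: [-0.048, 0.999, -0.001, 0.0]
contact_force: [-3.1, -5.9, 6.7]
finger_gap: 0.0126
finger_force: 59.2
```

>>> send_rows:
  plan:
    - {"dp":[0,0,0],"rotation":[0,0,0]}
    - {"dp":[0,0,0],"rotation":[0,0,0]}

```text
clock: 6.45
tcp_pos: [0.574, -0.0017, 0.1836]
eef_rot: [-0.048, 0.999, -0.001, 0.0]
contact_force: [-0.7, -7.0, 6.0]
finger_gap: 0.0123
finger_force: 59.2
```

>>> send_rows:
  plan:
    - {"dp":[-0.1,-0.02,0],"rotation":[0,0,-0.005]}
    - {"dp":[-0.1,-0.02,0],"rotation":[0,0,-0.005]}

```text
clock: 6.65
tcp_pos: [0.5754, -0.0018, 0.1837]
eef_rot: [-0.051, 0.999, -0.001, 0.001]
contact_force: [-0.1, -6.8, 4.6]
finger_gap: 0.0126
finger_force: 59.1
```

```bash
cat > av.py <<'E'
from to import *
F=[]
for i in range(8): r.capture("top");s=r.read_state();F.append(s['contact_force'])
F=np.array(F);print(F.mean(0),F.std(0),s['tcp_pos'],s['clock'])
E
python3 av.py
```

```text
[ 1.8399 -7.2312  4.4478] [2.241  0.5278 0.3636] [ 0.5753 -0.0018  0.1837] 7.05
```

>>> send_rows:
  plan:
    - {"dp":[0,0,0],"rotation":[0,0,0]}
    - {"dp":[0,0,0],"rotation":[0,0,0]}
    - {"dp":[0,0,0],"rotation":[0,0,0]}
    - {"dp":[0,0,0],"rotation":[0,0,0]}
    - {"dp":[0,0,0],"rotation":[0,0,0]}
    - {"dp":[0,0,0],"rotation":[0,0,0]}
    - {"dp":[0,0,-3],"rotation":[0,0,0]}
    - {"dp":[0,0,-6],"rotation":[0,0,0]}
    - {"dp":[0,0,-10],"rotation":[0,0,0]}
    - {"dp":[0,0,-10],"rotation":[0,0,0]}
    - {"dp":[0,0,-10],"rotation":[0,0,0]}
    - {"dp":[0,0,-10],"rotation":[0,0,0]}
  claw: -1

```text
clock: 8.25
tcp_pos: [0.5744, -0.0006, 0.2821]
eef_rot: [-0.051, 0.999, 0.0, -0.001]
contact_force: [-0.4, -0.8, 0.2]
finger_gap: 0.0852
finger_force: 0.0
```

```bash
python3 - <<'E'
from to import *
st();s=r.read_state();im=r.capture("wrist")[:,:,::-1].copy()
v=np.load("fit.npy")
for q,c in ((.05,(0,0,255)),(.01,(0,255,0))):
    p=proj("wrist",door(v[:3],q)([-.042,-.18,.219]),s)[0];print(q,p)
g=cv2.cvtColor(im,cv2.COLOR_BGR2GRAY)
cv2.imwrite("pics/w2.png",im)
E
```

```text
8.25 [ 0.5744 -0.0006  0.2821] [-0.3522 -0.8387  0.181 ] 0.08524168937669971 [-0.0821  0.3504  1.5232  0.      1.2698 -1.7541]
0.05 [278.0729 224.7246]
0.01 [275.3518 236.5025]
```

View pics/w2.png

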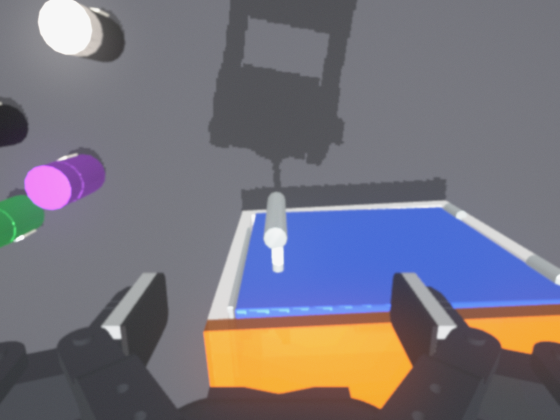

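The handle top now sits at (275,239), so q ≈ 0. After release the roller drew the door about 5 mm further in, so the catch has snapped. I'll re-grip and pull.

```bash
python3 - <<'E'
from to import *
v=np.load("fit.npy");q=.005
to(door(v[:3],q)([-.042,-.18,.184]),v[2]-q)
E
```

```text
dp cm [-0.64 -0.24  9.79] rot [ 0.    -0.002 -0.038]
```

>>> send_rows:
  plan:
    - {"dp":[-0.65,-0.25,0],"rotation":[0,0,-0.04]}
    - {"dp":[-0.65,-0.25,4],"rotation":[0,0,-0.04]}
    - {"dp":[-0.65,-0.25,7],"rotation":[0,0,-0.04]}
    - {"dp":[-0.65,-0.25,9.8],"rotation":[0,0,-0.04]}
    - {"dp":[-0.65,-0.25,9.8],"rotation":[0,0,-0.04]}
    - {"dp":[-0.65,-0.25,9.8],"rotation":[0,0,-0.04]}

```text
clock: 8.9
tcp_pos: [0.5816, -0.0025, 0.1853]
eef_rot: [-0.071, 0.998, 0.0, -0.001]
contact_force: [0.9, 0.3, 1.4]
finger_gap: 0.0855
finger_force: 0.0
```

>>> send_rows:
  plan:
    - {"dp":[0,0,0],"rotation":[0,0,0]}
    - {"dp":[0,0,0],"rotation":[0,0,0]}
    - {"dp":[0,0,0],"rotation":[0,0,0]}
    - {"dp":[0,0,0],"rotation":[0,0,0]}
    - {"dp":[0,0,0],"rotation":[0,0,0]}
    - {"dp":[0,0,0],"rotation":[0,0,0]}
    - {"dp":[0,0,0],"rotation":[0,0,0]}
  claw: 1

```text
clock: 9.6
tcp_pos: [0.5818, -0.0021, 0.1857]
eef_rot: [-0.071, 0.998, 0.0, 0.0]
contact_force: [-1.6, 5.4, 5.7]
finger_gap: 0.0122
finger_force: 58.4
```

```bash
python3 - <<'E'
from to import *
st()
v=np.load("fit.npy")
for q in (.04,.08,.12,.18,.24,.30,.37,.44,.51,.58,.65,.72,.8,.88,.96,1.04,1.12,1.2,1.27):
    print(q,end=' ');to(door(v[:3],q)([-.042,-.18,.184]),v[2]-q)
E
```

```text
9.6 [ 0.5818 -0.0021  0.1857] [-1.6173  5.3866  5.7271] 0.012221027177872377 [-0.0839  0.4568  1.6135  0.0008  1.0707 -1.7963]
0.04 dp cm [0.73 0.14 0.17] rot [0.001 0.001 0.037]
0.08 dp cm [1.44 0.35 0.17] rot [0.001 0.001 0.077]
0.12 dp cm [2.14 0.59 0.17] rot [0.001 0.001 0.117]
0.18 dp cm [3.17 1.   0.17] rot [0.001 0.001 0.177]
0.24 dp cm [4.18 1.47 0.17] rot [0.001 0.001 0.237]
0.3 dp cm [5.15 1.99 0.17] rot [0.001 0.001 0.297]
0.37 dp cm [6.25 2.68 0.17] rot [0.001 0.001 0.367]
0.44 dp cm [7.29 3.44 0.17] rot [0.001 0.001 0.437]
0.51 dp cm [8.28 4.28 0.17] rot [0.001 0.001 0.507]
0.58 dp cm [9.21 5.18 0.17] rot [0.001 0.001 0.577]
0.65 dp cm [10.07  6.14  0.17] rot [0.001 0.    0.647]
0.72 dp cm [10.86  7.17  0.17] rot [0.001 0.    0.717]
0.8 dp cm [11.68  8.4   0.17] rot [0.001 0.    0.797]
0.88 dp cm [12.4   9.69  0.17] rot [0.001 0.    0.877]
0.96 dp cm [13.   11.04  0.17] rot [0.001 0.    0.957]
1.04 dp cm [13.5  12.43  0.17] rot [0.001 0.    1.037]
1.12 dp cm [13.89 13.86  0.17] rot [0.001 0.    1.117]
1.2 dp cm [14.16 15.31  0.17] rot [0.001 0.    1.197]
1.27 dp cm [14.3  16.6   0.17] rot [0.001 0.    1.267]
```

>>> send_rows:
  plan:
    - {"dp":[0.35,0.06,0],"rotation":[0,0,0.02]}
    - {"dp":[0.75,0.14,0],"rotation":[0,0,0.04]}
    - {"dp":[1.1,0.24,0],"rotation":[0,0,0.06]}
    - {"dp":[1.45,0.35,0],"rotation":[0,0,0.08]}
    - {"dp":[2.15,0.6,0],"rotation":[0,0,0.12]}
    - {"dp":[3.15,1.0,0],"rotation":[0,0,0.18]}
    - {"dp":[4.2,1.5,0],"rotation":[0,0,0.24]}
    - {"dp":[5.15,2.0,0],"rotation":[0,0,0.3]}
    - {"dp":[6.25,2.7,0],"rotation":[0,0,0.37]}
    - {"dp":[7.3,3.45,0],"rotation":[0,0,0.44]}
    - {"dp":[8.3,4.3,0],"rotation":[0,0,0.51]}
    - {"dp":[8.3,4.3,0],"rotation":[0,0,0.51]}

```text
clock: 10.8
tcp_pos: [0.4934, 0.0295, 0.1857]
eef_rot: [0.184, 0.983, 0.001, 0.001]
contact_force: [4.3, 5.5, -0.1]
finger_gap: 0.0121
finger_force: 58.8
```

```bash
python3 - <<'E'
from to import *
st()
v=np.load("fit.npy")
for q in (.58,.65,.72,.8,.88,.96,1.04,1.12,1.2,1.25,1.3):
    print(q,end=' ');to(door(v[:3],q)([-.042,-.18,.184]),v[2]-q)
E
```

```text
10.8 [0.4934 0.0295 0.1857] [ 4.3234  5.5224 -0.1369] 0.012149642311627353 [-0.0351  0.3057  1.8417  0.0014  0.9919 -1.2359]
0.58 dp cm [1.19 0.26 0.17] rot [0.002 0.002 0.065]
0.65 dp cm [2.41 0.68 0.17] rot [0.002 0.002 0.135]
0.72 dp cm [3.6  1.18 0.17] rot [0.002 0.002 0.205]
0.8 dp cm [4.92 1.85 0.17] rot [0.002 0.002 0.285]
0.88 dp cm [6.18 2.63 0.17] rot [0.002 0.001 0.365]
0.96 dp cm [7.37 3.51 0.17] rot [0.002 0.001 0.445]
1.04 dp cm [8.49 4.48 0.17] rot [0.002 0.001 0.525]
1.12 dp cm [9.52 5.53 0.17] rot [0.002 0.001 0.605]
1.2 dp cm [10.47  6.66  0.17] rot [0.002 0.001 0.685]
1.25 dp cm [11.02  7.41  0.17] rot [0.002 0.001 0.735]
1.3 dp cm [11.52  8.18  0.17] rot [0.002 0.001 0.785]
```

>>> send_rows:
  plan:
    - {"dp":[1.2,0.26,0],"rotation":[0,0,0.065]}
    - {"dp":[2.4,0.68,0],"rotation":[0,0,0.135]}
    - {"dp":[3.6,1.2,0],"rotation":[0,0,0.205]}
    - {"dp":[4.9,1.85,0],"rotation":[0,0,0.285]}
    - {"dp":[6.2,2.65,0],"rotation":[0,0,0.365]}
    - {"dp":[7.4,3.5,0],"rotation":[0,0,0.445]}
    - {"dp":[8.5,4.5,0],"rotation":[0,0,0.525]}
    - {"dp":[9.5,5.5,0],"rotation":[0,0,0.605]}
    - {"dp":[10.45,6.65,0],"rotation":[0,0,0.685]}
    - {"dp":[11.0,7.4,0],"rotation":[0,0,0.735]}
    - {"dp":[11.5,8.2,0],"rotation":[0,0,0.785]}
    - {"dp":[11.5,8.2,0],"rotation":[0,0,0.785]}

```text
clock: 12.0
tcp_pos: [0.4164, 0.1469, 0.1857]
eef_rot: [0.545, 0.838, 0.001, 0.001]
contact_force: [4.3, 1.0, 3.8]
finger_gap: 0.0125
finger_force: 59.9
```

>>> send_rows:
  plan:
    - {"dp":[0,0,0],"rotation":[0,0,0]}
    - {"dp":[0,0,0],"rotation":[0,0,0]}
    - {"dp":[0,0,0],"rotation":[0,0,0]}
    - {"dp":[0,0,0],"rotation":[0,0,0]}
    - {"dp":[0,0,0],"rotation":[0,0,0]}
    - {"dp":[0,0,0],"rotation":[0,0,0]}
    - {"dp":[0,0,-4],"rotation":[0,0,0]}
    - {"dp":[0,0,-8],"rotation":[0,0,0]}
    - {"dp":[0,0,-12],"rotation":[0,0,0]}
    - {"dp":[0,0,-12],"rotation":[0,0,0]}
  claw: -1

```text
clock: 13.0
tcp_pos: [0.4174, 0.1468, 0.31]
eef_rot: [0.545, 0.838, 0.003, 0.003]
contact_force: [-0.1, -0.0, -0.3]
finger_gap: 0.0852
finger_force: 0.0
```

```bash
python3 - <<'E'
from to import *
st()
im=r.capture("top")[:,:,::-1]
cv2.imwrite("pics/t2.png",cv2.resize(im[110:290,205:445],None,fx=3.2,fy=3.2,interpolation=cv2.INTER_CUBIC))
to([.560,-.298,.25],0);to([.560,-.298,.25],-.5);to([.560,-.298,.25],.5)
E
```

```text
13.0 [0.4174 0.1468 0.31  ] [-0.0739 -0.0007 -0.2784] 0.08516177162664537 [ 0.2328  0.0665  1.8087 -0.      1.2582 -0.1843]
dp cm [-46.45  -4.91   5.75] rot [ 0.003  0.003 -1.154]
dp cm [-46.45  -4.91   5.75] rot [ 0.004  0.002 -0.654]
dp cm [-46.45  -4.91   5.75] rot [ 0.003  0.004 -1.654]
```

View pics/t2.png

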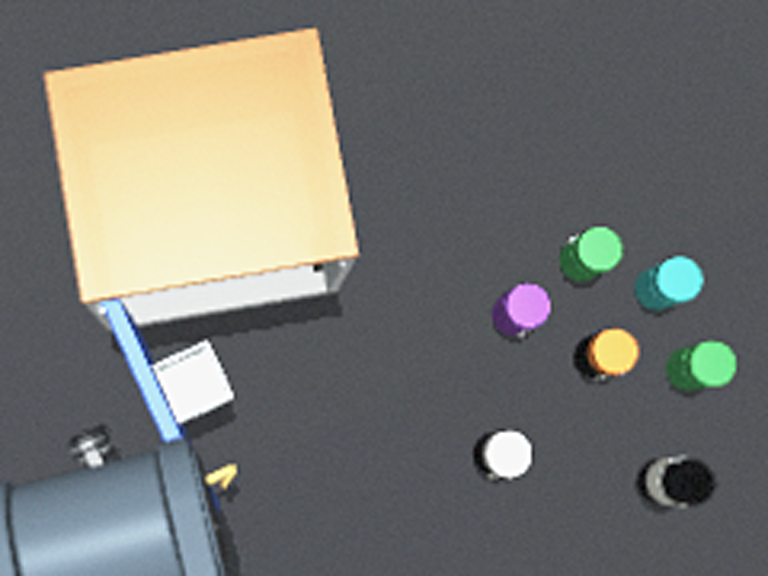

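The door stands at about 1.3 rad, clear of the hand. Next is the orange jar, with the fingers lined up through the free gap at about 20° in the top image.

>>> send_rows:
  plan:
    - {"dp":[-46.4,-4.9,3],"rotation":[0.003,0.003,-1.5]}
    - {"dp":[-46.4,-4.9,3],"rotation":[0.003,0.003,-1.5]}
    - {"dp":[-46.4,-4.9,3],"rotation":[0.003,0.003,-1.5]}
    - {"dp":[-46.4,-4.9,3],"rotation":[0.003,0.003,-1.5]}
    - {"dp":[-46.4,-4.9,3],"rotation":[0.003,0.003,-1.5]}
    - {"dp":[-46.4,-4.9,3],"rotation":[0.003,0.003,-1.5]}
    - {"dp":[-46.4,-4.9,3],"rotation":[0.003,0.003,-1.5]}
    - {"dp":[-46.4,-4.9,3],"rotation":[0.003,0.003,-1.5]}
    - {"dp":[-46.4,-4.9,3],"rotation":[0.003,0.003,-1.5]}
    - {"dp":[-46.4,-4.9,3],"rotation":[0.003,0.003,-1.5]}
    - {"dp":[-46.4,-4.9,3],"rotation":[0.003,0.003,-1.5]}
    - {"dp":[-46.4,-4.9,3],"rotation":[0.003,0.003,-1.5]}

```text
clock: 14.25
tcp_pos: [0.5583, -0.2988, 0.2729]
eef_rot: [-0.172, 0.985, 0.001, -0.003]
contact_force: [-0.1, 0.4, -0.1]
finger_gap: 0.0853
finger_force: 0.0
```

>>> send_rows:
  plan:
    - {"dp":[0,0,5],"rotation":[0,0,0]}
    - {"dp":[0,0,8],"rotation":[0,0,0]}
    - {"dp":[0,0,8],"rotation":[0,0,0]}
    - {"dp":[0,0,8],"rotation":[0,0,0]}
  claw: -0.4

```text
clock: 14.65
tcp_pos: [0.5587, -0.2972, 0.196]
eef_rot: [-0.172, 0.985, -0.0, -0.002]
contact_force: [0.3, -0.6, 0.6]
finger_gap: 0.0597
finger_force: 0.0
```

```bash
cat > jar.py <<'E'
from to import *
st();s=r.read_state();im=r.capture("wrist")
hsv=cv2.cvtColor(im,cv2.COLOR_RGB2HSV);m=cv2.inRange(hsv,(8,130,120),(24,255,255))
n,_,b,c=cv2.connectedComponentsWithStats(m)
for i in range(1,n):
    if b[i,4]>200: print(b[i],c[i],onz("wrist",[c[i]],[.075],s))
cv2.imwrite("pics/w3.png",im[:,:,::-1])
E
python3 jar.py
```

```text
14.65 [ 0.5587 -0.2972  0.196 ] [ 0.2909 -0.5637  0.647 ] 0.0596645531855618 [-0.5611  0.5367  1.4565 -0.0034  1.1508 -2.4756]
[ 246  169   61   63 2662] [277.6559 198.2089] [[ 0.5561 -0.2992  0.075 ]]
```

View pics/w3.png

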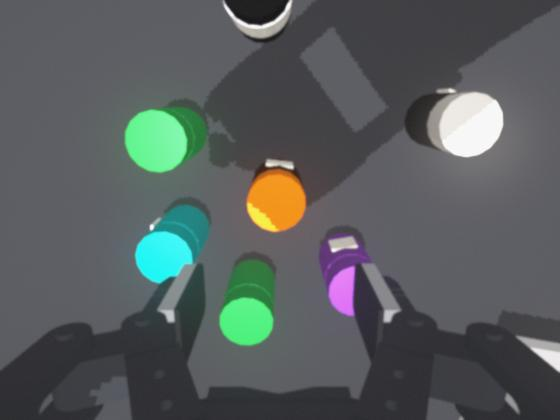

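The orange lid is at (277,199), 61 px across as expected. The finger line passes between green (158,140) and turquoise (165,257).

```bash
python3 - <<'E'
from to import *
to([.5563,-.2991,.044],.349)
E
```

```text
dp cm [ 0.28 -0.01 15.31] rot [-0.002 -0.003 -0.004]
```

>>> send_rows:
  plan:
    - {"dp":[0.28,0,4],"rotation":[-0.002,-0.003,0]}
    - {"dp":[0.28,0,8],"rotation":[-0.002,-0.003,0]}
    - {"dp":[0.28,0,11],"rotation":[-0.002,-0.003,0]}
    - {"dp":[0.28,0,13],"rotation":[-0.002,-0.003,0]}
    - {"dp":[0.28,0,14.5],"rotation":[-0.002,-0.003,0]}
    - {"dp":[0.28,0,15.3],"rotation":[-0.002,-0.003,0]}
    - {"dp":[0.28,0,15.3],"rotation":[-0.002,-0.003,0]}
    - {"dp":[0.28,0,15.3],"rotation":[-0.002,-0.003,0]}

```text
clock: 15.5
tcp_pos: [0.556, -0.2994, 0.0436]
eef_rot: [-0.172, 0.985, 0.0, 0.0]
contact_force: [0.6, 0.1, 0.5]
finger_gap: 0.0599
finger_force: 0.0
```

>>> send_rows:
  plan:
    - {"dp":[0,0,0],"rotation":[0,0,0]}
    - {"dp":[0,0,0],"rotation":[0,0,0]}
    - {"dp":[0,0,0],"rotation":[0,0,0]}
    - {"dp":[0,0,0],"rotation":[0,0,0]}
    - {"dp":[0,0,0],"rotation":[0,0,0]}
    - {"dp":[0,0,0],"rotation":[0,0,0]}
  claw: 1

```text
clock: 16.1
tcp_pos: [0.556, -0.2995, 0.0438]
eef_rot: [-0.172, 0.985, 0.0, 0.0]
contact_force: [-1.7, 0.8, 6.4]
finger_gap: 0.0421
finger_force: 60.2
```

>>> send_rows:
  plan:
    - {"dp":[0,0,-3],"rotation":[0,0,0]}
    - {"dp":[0,0,-7],"rotation":[0,0,0]}
    - {"dp":[0,0,-12],"rotation":[0,0,0]}
    - {"dp":[0,0,-17],"rotation":[0,0,0]}
    - {"dp":[0,0,-22],"rotation":[0,0,0]}
    - {"dp":[0,0,-22],"rotation":[0,0,0]}
    - {"dp":[0,0,-22],"rotation":[0,0,0]}

```text
clock: 16.8
tcp_pos: [0.5559, -0.2995, 0.2636]
eef_rot: [-0.172, 0.985, -0.0, 0.0]
contact_force: [-0.1, 0.5, -1.8]
finger_gap: 0.0416
finger_force: 61.3
```

```bash
python3 - <<'E'
from to import *
im=r.capture("top")[:,:,::-1]
cv2.imwrite("pics/t3.png",cv2.resize(im[190:280,215:295],None,fx=6.5,fy=6.5,interpolation=cv2.INTER_CUBIC))
E
```

```text
(no output)
```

View pics/t3.png

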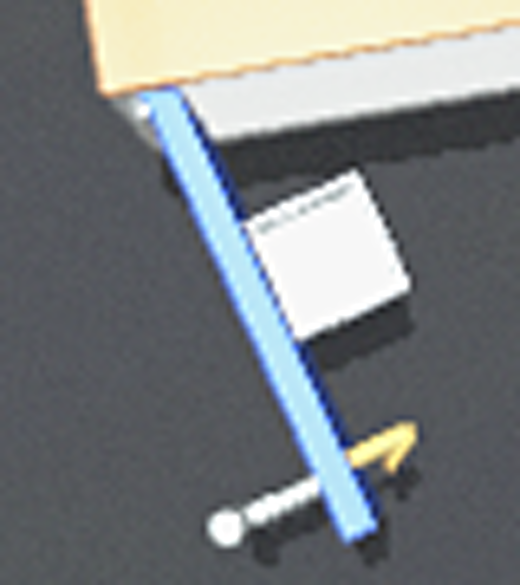

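```bash
python3 - <<'E'
from to import *
from scipy.optimize import least_squares
v=np.load("fit.npy");P=v[:3]
px=(np.array([[378,525],[346,542],[227,526],[357,170],[411,285]])+.5)/6.5-.5+[215,190]
def X(q):
    d=door(P,q);return [d([.015,-.206,.225]),d([0,-.206,.225]),d([-.042,-.18,.219]),d([.069,-.063,.151]),d([.069,-.117,.151])]
s=least_squares(lambda q:(proj("top",X(q[0]))-px)[:3].ravel(),[1.3]);q=s.x[0]
print(q,(proj("top",X(q))-px))
np.save("q.npy",q)
p=door(P,q)([.0415,-.09,.126]);print("pocket",p)
to(p+[0,0,.14],P[2]-q)
E
```

```text
1.2928118029652065 [[ 0.1484  0.2711]
 [-0.0018  0.0783]
 [ 0.1258  0.3617]
 [-0.4177  0.7637]
 [-0.7862 -0.0745]]
pocket [0.5323 0.107  0.126 ]
dp cm [-11.61  38.99  -0.34] rot [ 0.001 -0.003  1.494]
```

>>> send_rows:
  plan:
    - {"dp":[-1,3,-2.5],"rotation":[0,0,0.1]}
    - {"dp":[-11.6,39,-2.5],"rotation":[0,0,1.494]}
    - {"dp":[-11.6,39,-2.5],"rotation":[0,0,1.494]}
    - {"dp":[-11.6,39,-2.5],"rotation":[0,0,1.494]}
    - {"dp":[-11.6,39,-2.5],"rotation":[0,0,1.494]}
    - {"dp":[-11.6,39,-2.5],"rotation":[0,0,1.494]}
    - {"dp":[-11.6,39,-2.5],"rotation":[0,0,1.494]}
    - {"dp":[-11.6,39,-2.5],"rotation":[0,0,1.494]}
    - {"dp":[-11.6,39,-2.5],"rotation":[0,0,1.494]}
    - {"dp":[-11.6,39,-2.5],"rotation":[0,0,1.494]}
    - {"dp":[-11.6,39,-2.5],"rotation":[0,0,1.494]}
    - {"dp":[-11.6,39,-2.5],"rotation":[0,0,1.494]}

```text
clock: 18.05
tcp_pos: [0.5318, 0.1071, 0.2863]
eef_rot: [0.543, 0.84, -0.001, -0.002]
contact_force: [0.2, -0.2, -0.8]
finger_gap: 0.042
finger_force: 61.4
```

>>> send_rows:
  plan:
    - {"dp":[0,0,2],"rotation":[0,0,0]}
    - {"dp":[0,0,2],"rotation":[0,0,0]}
    - {"dp":[0,0,2],"rotation":[0,0,0]}

```text
clock: 18.35
tcp_pos: [0.5322, 0.1066, 0.2675]
eef_rot: [0.542, 0.84, -0.0, -0.002]
contact_force: [0.7, -0.1, -0.6]
finger_gap: 0.0418
finger_force: 61.4
```

```bash
python3 - <<'E'
from to import *
st();s=r.read_state();im=r.capture("wrist")[:,:,::-1].copy()
v=np.load("fit.npy");P=v[:3];q=np.load("q.npy");d=door(P,q)
p=d([.0415,-.09,.126]);to(p+[0,0,.044],P[2]-q)
M=Rt.from_quat(s['eef_rot']).as_matrix()
tz=s['tcp_pos']
lid=tz+[0,0,.0313]
t=np.linspace(0,2*np.pi,60)
ring=np.c_[.022*np.cos(t),.022*np.sin(t),0*t]+lid
for X,c in ((ring,(255,255,0)),([d([a,b,.151]) for a in (.0155,.0675) for b in (-.065,-.115)],(0,0,255)),([d([.0,-.206,.225]),d([.015,-.206,.225])],(0,0,255))):
    for u in proj("wrist",X,s): cv2.circle(im,tuple(int(a) for a in u),2,c,-1)
cv2.imwrite("pics/w4.png",im)
E
```

```text
18.35 [0.5322 0.1066 0.2675] [ 0.678  -0.1317 -0.5961] 0.04184268557757116 [ 0.1111  0.3035  1.6249  0.0017  1.2162 -0.3141]
dp cm [0.02 0.   9.81] rot [-0.001 -0.002  0.002]
```

View pics/w4.png

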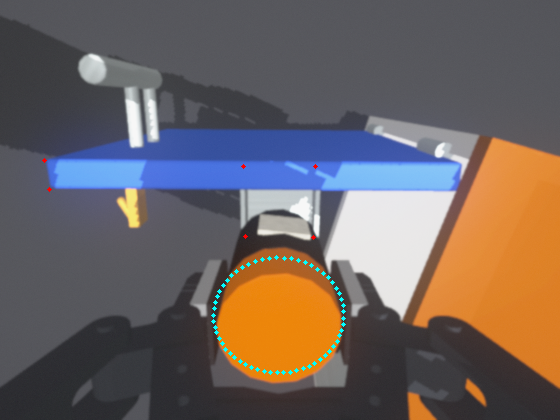

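The wrist view shows the pocket edges at columns 241–320, centred on my prediction (279). The lid's lower edge is at row 382 against 373 predicted, so the jar may sit 2–3 mm off the TCP in -x. I'll fit that.

```bash
python3 - <<'E'
from to import *
from scipy.optimize import least_squares
s=r.read_state();im=r.capture("wrist")
hsv=cv2.cvtColor(im,cv2.COLOR_RGB2HSV);m=cv2.inRange(hsv,(6,150,150),(24,255,255));m[:,:200]=0;m[:,360:]=0
m[:240]=0
pts=[]
for x in range(218,342,4):
    y=np.flatnonzero(m[:,x]); 
    if len(y): pts.append((x,y.min(),y.max()))
print(pts[::3])
for y in range(262,382,12): xs=np.flatnonzero(m[y]);print(y,xs.min(),xs.max(),end='; ')
M=Rt.from_quat(s['eef_rot']).as_matrix();t=np.linspace(0,2*np.pi,361)
low=np.array([(a,c) for a,b,c in pts if 225<a<335])
def f(v,z):
    ring=s['tcp_pos']+np.c_[v[0]+v[2]*np.cos(t),v[1]+v[2]*np.sin(t),0*t+z]@M.T
    u=proj("wrist",ring,s);c=u.mean(0)[1];u=u[u[:,1]>c];u=u[np.argsort(u[:,0])]
    return np.interp(low[:,0],u[:,0],u[:,1])-low[:,1]
for z in(-.028,-.0313,-.034):
    o=least_squares(f,[0,0,.022],args=(z,),x_scale=.001,bounds=([-.02,-.02,.0205],[.02,.02,.0225]));print(z,o.x,np.abs(o.fun).mean())
E
```

```text
[(218, np.int64(316), np.int64(341)), (230, np.int64(276), np.int64(362)), (242, np.int64(261), np.int64(371)), (254, np.int64(254), np.int64(377)), (266, np.int64(249), np.int64(381)), (278, np.int64(249), np.int64(382)), (290, np.int64(250), np.int64(381)), (302, np.int64(253), np.int64(378)), (314, np.int64(262), np.int64(372)), (326, np.int64(276), np.int64(362)), (338, np.int64(308), np.int64(344))]
262 242 315; 274 231 325; 286 227 330; 298 224 334; 310 220 338; 322 217 340; 334 218 340; 346 220 337; 358 228 330; 370 240 317; -0.028 [-0.0069 -0.0002  0.0217] 0.3189287938372973
-0.0313 [-0.0046 -0.0002  0.0211] 0.3189287937676844
-0.034 [-0.0028 -0.0002  0.0206] 0.31892879384888523
```

>>> send_rows:
  plan:
    - {"dp":[0.35,0,3],"rotation":[-0.001,-0.002,0]}
    - {"dp":[0.35,0,6],"rotation":[-0.001,-0.002,0]}
    - {"dp":[0.35,0,7.3],"rotation":[-0.001,-0.002,0]}
    - {"dp":[0.35,0,7.8],"rotation":[-0.001,-0.002,0]}
    - {"dp":[0.35,0,7.8],"rotation":[-0.001,-0.002,0]}

```text
clock: 18.95
tcp_pos: [0.5312, 0.1101, 0.1903]
eef_rot: [0.543, 0.84, 0.0, 0.0]
contact_force: [1.3, -0.8, -0.4]
finger_gap: 0.0415
finger_force: 61.4
```

>>> send_rows:
  plan:
    - {"dp":[0,0,0.6],"rotation":[0,0,0]}
    - {"dp":[0,0,1.2],"rotation":[0,0,0]}
    - {"dp":[0,0,1.7],"rotation":[0,0,0]}
    - {"dp":[0,0,1.9],"rotation":[0,0,0]}
    - {"dp":[0,0,1.9],"rotation":[0,0,0]}
    - {"dp":[0,0,1.9],"rotation":[0,0,0]}

```text
clock: 19.55
tcp_pos: [0.531, 0.1102, 0.171]
eef_rot: [0.543, 0.84, 0.0, 0.0]
contact_force: [0.0, 0.9, -0.3]
finger_gap: 0.0415
finger_force: 61.4
```

>>> send_rows:
  plan:
    - {"dp":[0,0,0.1],"rotation":[0,0,0]}
    - {"dp":[0,0,0.1],"rotation":[0,0,0]}
    - {"dp":[0,0,0.1],"rotation":[0,0,0]}

```text
clock: 19.85
tcp_pos: [0.5309, 0.1102, 0.17]
eef_rot: [0.543, 0.84, 0.0, 0.0]
contact_force: [0.0, 0.7, -0.5]
finger_gap: 0.0416
finger_force: 61.4
```

>>> send_rows:
  plan:
    - {"dp":[0,0,0],"rotation":[0,0,0]}
    - {"dp":[0,0,0],"rotation":[0,0,0]}
    - {"dp":[0,0,0],"rotation":[0,0,0]}
    - {"dp":[0,0,0],"rotation":[0,0,0]}
    - {"dp":[0,0,0],"rotation":[0,0,0]}
    - {"dp":[0,0,-1],"rotation":[0,0,0]}
    - {"dp":[0,0,-3],"rotation":[0,0,0]}
    - {"dp":[0,0,-7],"rotation":[0,0,0]}
    - {"dp":[0,0,-12],"rotation":[0,0,0]}
    - {"dp":[0,0,-14],"rotation":[0,0,0]}
    - {"dp":[0,0,-14],"rotation":[0,0,0]}
    - {"dp":[0,0,-14],"rotation":[0,0,0]}
  claw: -0.4

```text
clock: 21.05
tcp_pos: [0.5307, 0.1101, 0.31]
eef_rot: [0.543, 0.84, 0.0, 0.0]
contact_force: [-0.6, -0.7, -0.2]
finger_gap: 0.0598
finger_force: 0.0
```

```bash
python3 jar.py; python3 - <<'E'
from to import *
v=np.load("fit.npy");P=v[:3];q=np.load("q.npy");d=door(P,q);s=r.read_state()
print("pocket",d([.0415,-.09,0]));
im=cv2.imread("pics/w3.png");cv2.imwrite("pics/w5.png",im)
for X in ([.0,-.206,.225],[.015,-.206,.225],[.0415,-.09,.201]): print(proj("wrist",d(X),s))
E
```

```text
21.05 [0.5307 0.1101 0.31  ] [-0.6081 -0.7234 -0.1934] 0.05984163002644829 [ 0.1187  0.2658  1.5701  0.      1.3051 -0.3043]
[  392   137   168   235 26667] [487.9676 247.0856] [[0.7689 0.1278 0.075 ]]
[ 248  182   60   59 2670] [276.3835 208.4936] [[0.5444 0.0739 0.075 ]]
[147 186  14  26 206] [155.165  199.4078] [[0.4261 0.0314 0.075 ]]
[349 348  23  52 631] [359.8637 375.1553] [[ 0.7202 -0.0742  0.075 ]]
[426 397  38  23 632] [441.7342 410.1867] [[ 0.8356 -0.0782  0.075 ]]
pocket [0.5323 0.107  0.    ]
[[ 86.9081 156.0396]]
[[ 90.4086 180.5098]]
[[279.5463 211.0102]]
```

View pics/w5.png

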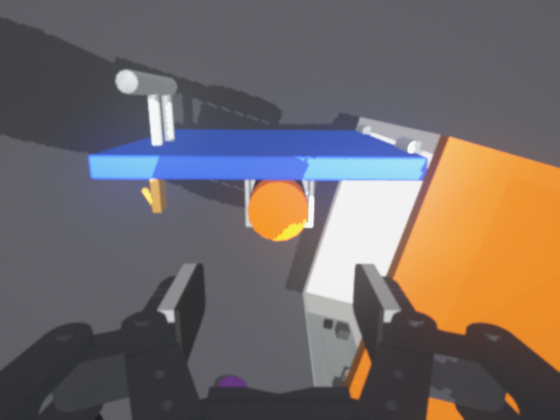

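The jar stands upright in the pocket: its lid is at (277,209), where (279.5,211) was predicted. The door has not moved and the hand is clear.

```bash
python3 -c "
from station import r
print(r.finish_job())"
```

```text
the job is handed in; nothing more can be done
None
```

I snapped the door shut on its catch, pulled it open again to about 1.29 rad, stood the orange-lidded jar upright in the door's pocket, and handed the job in at about 21 s; the hand-in call gave no verdict.

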